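# Set the clamp screw on a car-radio bench fixture

## Task

Turn the winged clamp screw on top of the radio fixture clockwise until it seats fully, then back it off a quarter turn so the pressure plate just clears the radio, and keep hold of it: finish with the gripper still holding the wing steadily at that setting, so that someone else can fix the lock nut. Leave the round guide lock knob on the same bridge as it is and do not disturb the things lying around the fixture.

Things in the scene. Friction and masses are not known exactly. Their poses are not given: they have to be found in the camera images.
- fixture: Fixture bolted to the table, holding a car radio (155 x 178 x 50 mm). Origin: centre of the underside; baseplate 210 mm (x) by 260 mm (y), z up. A dark steel bridge bar, 45 mm (x) by 262 mm (y), stands over the radio on posts at y = +-112 mm; bridge top 116 mm above the table, post caps 121 mm. Below it a plate goes down onto the radio's lid as the clamp screw is turned in.
- clamp_screw (a joint): Turn of the winged clamp screw, rad; vertical axis at the fixture's middle (x = y = 0). Grows as it is tightened, clockwise from above: 0 fully raised, 4.2 fully seated (hard stop), 2.63 a quarter turn back from seated. Starts between 0.5 and 2.2, so it takes two or more grasps. Needs about 0.08 N m, far more at the stops; stays where it is left; does not rise or sink.
- wing_grip (a point): Grip point on the clamp screw's axis, 157 mm above the table; x along the wing, z up, turns with the screw. The wing is a steel bar 44 mm long (x), 12 mm thick (y), 136 to 166 mm above the table; below it a collar of 18 mm and a boss of 26 mm diameter. Pinch its thickness from above. Seated, it lies along the bridge (fixture y); a quarter turn back, across it (fixture x).
- guide_lock (a joint): Turn of the round knurled guide lock knob, rad, 0 at the start, easily turned (about 0.03 N m). To be left alone.
- lock_top (a point): Centre of the top face of the round knurled guide lock knob: 26 mm diameter, 15 mm high, vertical axis, on the bridge 83 mm to the +y side of the clamp screw; its top is 131 mm above the table.
- cleaner: Loose white cleaner bottle, 60 mm diameter, 160 mm tall, standing beside the fixture; origin at the centre of its underside. Bystander.
- can: Loose plain metal drink can, 56 mm diameter, 120 mm tall, standing beside the fixture; origin at the centre of its underside. Bystander.
- crimper: Loose crimping pliers lying flat, about 150 mm long along x, 50 mm wide, 12 mm high; origin on the table under the pivot. Bystander.
- parts_tray: Loose white compartment tray, 100 x 140 x 30 mm; origin at the centre of its underside. Bystander.

How it is judged:
On the way:
1. the clamp screw is turned in until it is fully seated (value of joint clamp_screw above 4.11 rad), for 0.2 s.
At the end, for the whole second after the job is handed in: After seating (joint over 4.11 rad for 0.2 s), the clamp screw stands a quarter turn back (joint 2.63, within 0.25 rad), still, gripped by the fingers (over 5 N, TCP within 35 mm of the grip point); guide lock within 0.25 rad and bystanders within 30 mm of their start (value of joint clamp_screw between 2.379 and 2.879 rad and velocity of joint clamp_screw between -0.05 and 0.05 rad/s and contact force between the fingers and clamp_screw above 5 N and distance between the grasp point and wing_grip below 0.035 m and value of joint guide_lock between -0.25 and 0.25 rad and distance of each of cleaner, can, crimper, parts_tray from where it was at the start of the episode below 0.03 m); the arm keeps its last pose, push and grip.
It fails at once if the round guide lock knob is turned (value of joint guide_lock above 0.25 rad or value of joint guide_lock below -0.25 rad).
It fails at once if the cleaner is pushed away or tipped (distance of cleaner from where it was at the start of the episode above 0.03 m or angle between cleaner's own z axis and vertical above 0.4 rad).
It fails at once if the can is pushed away or tipped (distance of can from where it was at the start of the episode above 0.03 m or angle between can's own z axis and vertical above 0.4 rad).
It fails at once if the crimper is pushed away or tipped (distance of crimper from where it was at the start of the episode above 0.03 m or angle between crimper's own z axis and vertical above 0.4 rad).
It fails at once if the parts_tray is pushed away or tipped (distance of parts_tray from where it was at the start of the episode above 0.03 m or angle between parts_tray's own z axis and vertical above 0.4 rad).
It also fails if it takes over 59 s, if anything falls off the work surface, if the arm or the gripper's body presses on something with over 40 N, if the wrist force passes 120 N, or if a joint passes its speed limit or range.

## Robot

A 7-joint arm with a two-finger parallel gripper is mounted at the origin on the work surface. World frame = base frame: x ahead of the robot, y to its left, z up, the work surface at z = 0. Lengths are in m, angles in rad, forces in N, time in s.
With the tool pointing down it reaches from about 0.35 to 0.9 m from the base axis. Payload 8.1 kg.
Tool frame: the origin (TCP) lies between the finger pads, 19 mm behind the fingertips; this is the grasp point; z points along the fingers, y is the direction in which the jaws open and shut (so a half turn about z gives the same grasp; the last joint's range is limited). The gripper opens to 92 mm and grips with 3 to 60 N. Pads are 19 mm wide; open, the fingers measure 130 mm over their backs; the gripper's body (75 mm by 190 mm) begins 47 mm behind the grasp point.
Start: joints at [-1.348, 0.434, 0.025, 1.573, -0.012, 1.134, -0.075], TCP at [0.2, 0.592, 0.246] pointing down, gripper open.
Joint ranges: [-2.62, 2.62], [-0.44, 2.09], [-1.27, 1.32], [0.08, 2.57], [-1.32, 4.46], [0.12, 2], [-2.74, 2.74]. Speed limits (rad/s): [2.22, 2.22, 3.01, 3.01, 3.14, 3.14, 3.14].

## Interface

Orientations are given as a rotation vector (axis times angle).
In Python, from cell import arm, eyes, workorder gives the robot as it stands.
- The arm moves only by the shell command python3 -m inch 'ROWS' [FORCE]. ROWS is JSON, a list that holds one entry, the list of rows, each a list of 5 numbers: the closure, from 0 (fully open) to 1 (shut), then the shift along the tool's x, y, z in mm, then the turn about the tool's z in degrees. A call has 1 to 12 rows; each row shifts and turns the pose as measured when the row begins, along the tool's axes as they then stand; what a row does not reach is not made up. A row lasts 1/10 s, in which the tool goes at most 50 mm and 8.59 degrees, less where a joint would pass 70% of its speed; a pose out of reach is approached as far as the arm can. A call with a gripper value outside its range is refused whole. The fingers move at their own pace and stop on an object; FORCE is the grip in N (left out, the last holds). Time passes only in rows, so rows that do not move let the fingers close. It gives the time, the measured TCP pose, the force and the opening at its end, in the units of the state.
- arm.observe(): the state, without advancing time (a new reading comes with each control period).
- eyes.get_image(name): name is "scene" or "top" or "wrist"; returns a dict with "frame" (384x512x3 uint8, blue, green, red), "intrinsics" (3x3 intrinsics, pixels), "rvec" (rotation vector, rad) and "tvec" (3), from world to camera coordinates, as OpenCV has them; the wrist camera has in their place "T_tool_cam" (4x4, takes a point from camera to tool coordinates, whose origin is the TCP and whose axes are the flange's). Camera axes: x right, y down, z forward; pixel columns grow to the right and rows downward; lengths in m; the calibration is good to about 2 mm. The wrist camera is an equidistant fisheye: a pixel r from the principal point sees the ray r / f radians off the axis. A picture is of the moment at which its call begins: read the wrist's pose just before it. There is no depth.
- workorder.sign_off(): hands the job in, once; it reports no verdict.
The state is a dict: "clock": time; "joints": joint angles; "dq": joint speeds; "joint_efforts": joint torques, N m; "position": TCP position; "ee_rot": TCP orientation; "force": force on the tool from outside, world axes, zero at the start; "ft_torque": the same for the moment, N m; "width": opening from 0.0 (shut) to 1.0 (fully open).
Only numpy, scipy, OpenCV 4.12 (cv2) and the standard library are available. Lean on these libraries where they do the work, as an engineer would, in place of code of your own. Each camera call takes 0.05 s, during which the arm holds its last target.

## Working session

There is one attempt and no reset: what is moved stays moved. The work goes in short steps, Python scripts to look and compute and a shell command to move; the robot and the scene stay as the last step left them, time stands still between calls to the robot, and variables do not carry over. Pictures are saved under pics/ and viewed, and the job is handed in when it is done.

```bash
ls; mkdir -p pics
python3 - <<'E'
from cell import arm, eyes, workorder
import cv2
s=arm.observe(); print(s)
for n in ("scene","top","wrist"):
    d=eyes.get_image(n); cv2.imwrite(f"pics/{n}0.png",d["frame"])
    print(n,{k:v for k,v in d.items() if k!="frame"})
E
```

```text
pics
{'clock': 0.0, 'joints': array([-1.34763444,  0.43523517,  0.02497857,  1.57409641, -0.01158568,
        1.133991  , -0.07510514]), 'dq': array([6.68121060e-05, 5.50943222e-04, 1.10300370e-03, 1.32725922e-04,
       1.40432176e-03, 4.26844360e-04, 2.01092552e-03]), 'joint_efforts': array([-1.17816533e-03, -6.67853451e+01,  9.84041020e-01, -3.14449561e+01,
       -6.07503718e-02,  4.31913813e-02,  1.84546111e-04]), 'position': array([0.19992461, 0.59165454, 0.24473771]), 'ee_rot': array([-5.09544444e-01, -3.09989413e+00,  2.48509524e-03]), 'force': array([ 0.20349096, -1.23537882, -0.41446469]), 'ft_torque': array([ 0.02806573,  0.00705643, -0.00217007]), 'width': 0.9986323836539848}
scene {'intrinsics': array([[415.707493  ,   0.        , 262.54608081],
       [  0.        , 415.707493  , 177.65364002],
       [  0.        ,   0.        ,   1.        ]]), 'rvec': array([ 2.09954493,  0.54966539, -0.31415153]), 'tvec': array([-0.49298621, -0.02868895,  1.23476564])}
top {'intrinsics': array([[390.57092531,   0.        , 254.23647604],
       [  0.        , 390.57092531, 192.13568576],
       [  0.        ,   0.        ,   1.        ]]), 'rvec': array([ 2.17477306, -2.14519442,  0.09087554]), 'tvec': array([0.05480136, 0.56440379, 0.92416273])}
wrist {'intrinsics': array([[297.31863964,   0.        , 255.84560245],
       [  0.        , 297.31863964, 189.96848049],
       [  0.        ,   0.        ,   1.        ]]), 'T_tool_cam': array([[ 5.67331400e-04, -9.69942910e-01, -2.43331933e-01,
         6.48961381e-02],
       [ 9.99999748e-01,  4.46478326e-04,  5.51809080e-04,
        -1.10679361e-03],
       [-4.26580871e-04, -2.43332184e-01,  9.69942919e-01,
        -1.39750496e-01],
       [ 0.00000000e+00,  0.00000000e+00,  0.00000000e+00,
         1.00000000e+00]])}
```

View pics/scene0.png

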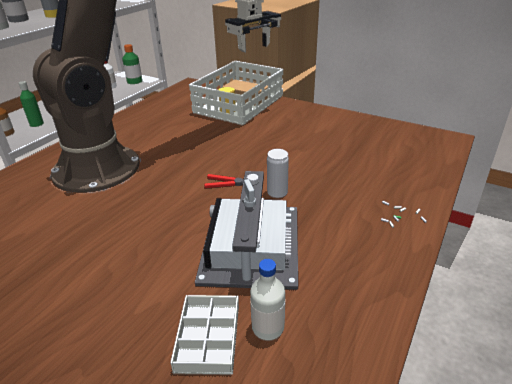

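View pics/top0.png

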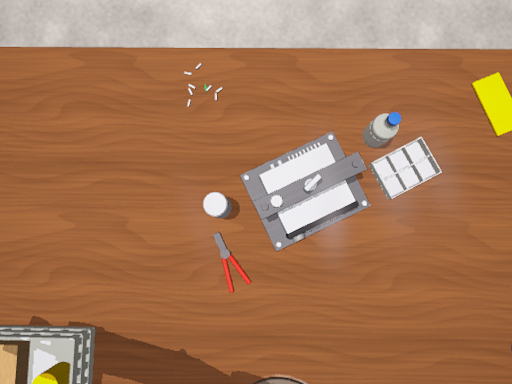

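View pics/wrist0.png

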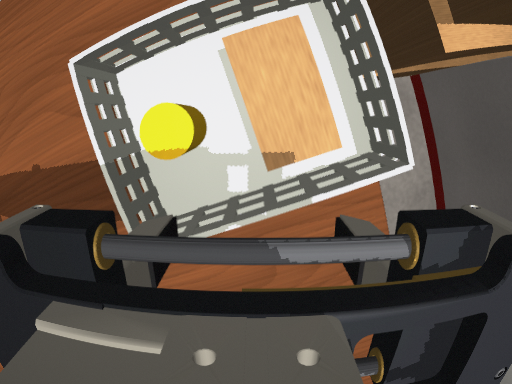

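The top view shows the fixture near (306,190), the wing near (312,184), the knob near (276,201), the can at (217,205), the cleaner at (385,128), the crimper at (230,262) and the tray at (406,167). I'll zoom in and measure.

```bash
cat > h.py <<'E'
import numpy as np, cv2
from scipy.spatial.transform import Rotation as R
def ray(d,px,s=None):
    K=d["intrinsics"]
    if "rvec" in d:
        Rm=cv2.Rodrigues(d["rvec"])[0]; c=-Rm.T@d["tvec"]
        v=np.linalg.inv(K)@np.array([px[0],px[1],1.]); return c,Rm.T@v
    u=(px[0]-K[0,2])/K[0,0]; w=(px[1]-K[1,2])/K[1,1]; th=np.hypot(u,w)
    v=np.array([u/th*np.sin(th),w/th*np.sin(th),np.cos(th)]) if th>1e-9 else np.array([0,0,1.])
    T=d["T_tool_cam"]; Rt=R.from_rotvec(s["ee_rot"]).as_matrix()
    return s["position"]+Rt@T[:3,3], Rt@(T[:3,:3]@v)
def onz(d,px,z,s=None):
    c,v=ray(d,px,s); return c+v*(z-c[2])/v[2]
E
python3 - <<'E'
from cell import eyes
import cv2
d=eyes.get_image("top"); f=d["frame"]
c=f[120:260,235:375]; cv2.imwrite("pics/topz.png",cv2.resize(c,None,fx=4.2,fy=4.2,interpolation=cv2.INTER_CUBIC))
E
```

```text
(no output)
```

View pics/topz.png

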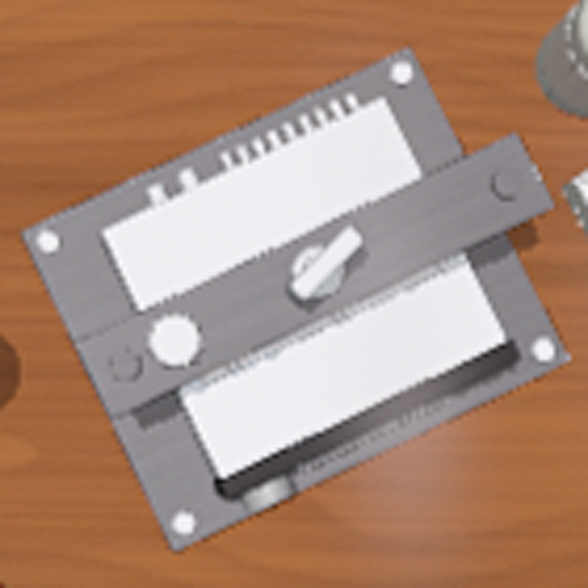

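Run:
```python
from cell import eyes
from h import *
d=eyes.get_image("top")
p=lambda x,y:((x+.5)/4.2+235-.5,(y+.5)/4.2+120-.5)
b=np.array([onz(d,p(*q),0.012)for q in[(48,241),(401,72),(543,349),(184,523)]])
print(b, b.mean(0))
k=onz(d,p(176,340),.131);print("knob",k)
a=onz(d,p(299,292),.166);e=onz(d,p(355,234),.166);print("wing",a,e,(a+e)/2,np.linalg.norm(a-e),np.degrees(np.arctan2(*(e-a)[1::-1])))
for q in[(516,134),(553,208),(78,343),(118,418)]: print(onz(d,p(*q),.116))
c1=b[1]-b[0];c2=b[2]-b[3]
for c in(c1,c2,b[0]-b[3],b[1]-b[2]): print(np.linalg.norm(c),np.degrees(np.arctan2(c[1],c[0])))
for n,px,z in(("can",(215,201),.12),("cleanertop",(394,118),.16),("tray",(406,167),.03),("crimp",(226,254),.012)): print(n,onz(d,px,z))
```

```text
[[ 0.60313151  0.08386843  0.012     ]
 [ 0.70780073 -0.12586837  0.012     ]
 [ 0.54261715 -0.20814023  0.012     ]
 [ 0.4380588   0.00170678  0.012     ]] [ 0.57290205 -0.06210835  0.012     ]
knob [0.53536097 0.01186719 0.131     ]
wing [ 0.5572278  -0.04764165  0.166     ] [ 0.58666454 -0.07545639  0.166     ] [ 0.57194617 -0.06154902  0.166     ] 0.04049915494322705 -43.377177474332626
[ 0.64878417 -0.16828512  0.116     ]
[ 0.60922393 -0.1872695   0.116     ]
[0.53432121 0.06288192 0.116     ]
[0.49516181 0.0413179  0.116     ]
0.23440386678361663 -63.478492724440564
0.23445301526251944 -63.51476654017954
0.184389623506669 26.46091176672354
0.18453800968048323 26.476205640719982
can [0.53352449 0.14711591 0.12      ]
cleanertop [ 0.71300897 -0.23590228  0.16      ]
tray [ 0.62991697 -0.30685374  0.03      ]
crimp [0.41217039 0.12981457 0.012     ]
```

```bash
cat > st.py <<'E'
from cell import arm
from h import *
def st(tx=0.5725,ty=-0.062):
    s=arm.observe(); Rt=R.from_rotvec(s["ee_rot"]).as_matrix()
    print("t",round(s["clock"],2),"pos",s["position"].round(4),"yaw_y",round(np.degrees(np.arctan2(Rt[1,1],Rt[0,1])),2),"zax",Rt[:,2].round(4),"j",s["joints"].round(3),"w",round(s["width"],3),"F",s["force"].round(1),"M",s["ft_torque"].round(2))
    print(" to target (tool mm, at z .157):",(1000*Rt.T@(np.array([tx,ty,.157])-s["position"])).round(1))
    return s
if __name__=="__main__": st()
E
python3 st.py; python3 -m inch '[[[0,-37,-33,0,0],[0,-37,-33,0,0],[0,-37,-33,0,0],[0,-37,-33,0,0]]]'; python3 st.py
```

```text
t 0.25 pos [0.2    0.5919 0.2452] yaw_y 71.33 zax [-2.e-04 -7.e-04 -1.e+00] j [-1.348  0.435  0.025  1.574 -0.012  1.134 -0.075] w 1.001 F [-0.1  0.6 -0.2] M [-0.    0.01 -0.03]
 to target (tool mm, at z .157): [-562.3 -500.2   88.5]
clock: 0.65
position: [0.2949, 0.4216, 0.2431]
ee_rot: [-0.49, -3.1, -0.001]
force: [1.4, 1.3, -0.7]
width: 0.999
t 0.65 pos [0.2949 0.4216 0.2431] yaw_y 72.05 zax [-0.0029  0.0014 -1.    ] j [-1.112  0.257  0.062  1.846 -0.022  1.039  0.217] w 0.999 F [ 1.4  1.3 -0.7] M [ 0.03 -0.03  0.01]
 to target (tool mm, at z .157): [-413.4 -374.5   84.6]
```

```bash
python3 -m inch '[[[0,-37,-33,0,0],[0,-37,-33,0,0],[0,-37,-33,0,0],[0,-37,-33,0,0],[0,-37,-33,0,0],[0,-37,-33,0,0],[0,-37,-33,0,0],[0,-20,-18,0,0]]]'; python3 st.py
```

```text
clock: 1.45
position: [0.4845, 0.0906, 0.2436]
ee_rot: [0.494, 3.102, 0.006]
force: [0.2, 0.7, 0.1]
width: 0.999
t 1.45 pos [0.4845 0.0906 0.2436] yaw_y 71.89 zax [ 0.0011  0.0035 -1.    ] j [-0.542  0.219  0.303  1.91  -0.08   1.022  1.051] w 0.999 F [0.2 0.7 0.1] M [0.03 0.04 0.01]
 to target (tool mm, at z .157): [-131.1 -118.1   86.2]
```

```bash
python3 -m inch '[[[0,-36,-33,0,0],[0,-36,-33,0,0],[0,-36,-33,0,0],[0,-20,-18,0,0],[0,0,0,0,8],[0,0,0,0,8],[0,0,0,0,8],[0,0,0,0,0]]]'
python3 - <<'E'
from st import st
from cell import eyes
import cv2
s=st()
d=eyes.get_image("wrist"); cv2.imwrite("pics/w1.png",d["frame"])
E
```

```text
clock: 2.25
position: [0.5722, -0.0716, 0.2429]
ee_rot: [1.16, 2.917, 0.002]
force: [0.7, -0.2, -0.9]
width: 0.998
t 2.25 pos [ 0.5722 -0.0716  0.2429] yaw_y 46.62 zax [ 2.7e-03  6.0e-04 -1.0e+00] j [-0.319  0.374  0.483  1.729 -0.194  1.083  1.04 ] w 0.998 F [ 0.7 -0.2 -0.9] M [-0.01  0.06  0.05]
 to target (tool mm, at z .157): [ 6.5  6.9 85.9]
```

View pics/w1.png

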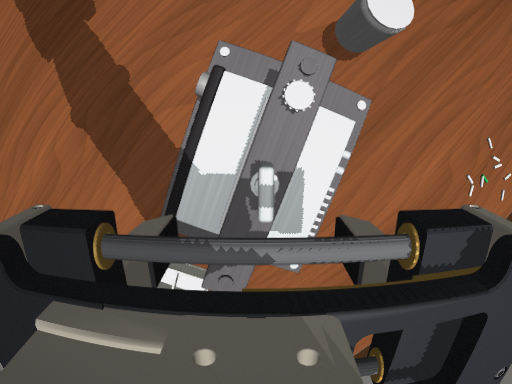

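The wrist view shows the wing, from (266,168) to (265,221), nearly vertical in the image, which means it lies along the tool x axis. The knob is at (299,95) and the can at the top right.

Run:
```python
from st import st
from h import *
from cell import eyes
s=st()
d=eyes.get_image("wrist"); f=d["frame"]; cv2.imwrite("pics/w2.png",cv2.resize(f[150:240,210:330],None,fx=6,fy=6,interpolation=cv2.INTER_CUBIC))
print("knob",onz(d,(299,94),.131,s))
a=onz(d,(266,167),.166,s);e=onz(d,(265,221),.166,s);print(a,e,(a+e)/2,np.linalg.norm(a-e),np.degrees(np.arctan2(*(a-e)[1::-1])))
```

```text
t 2.3 pos [ 0.5722 -0.0715  0.243 ] yaw_y 46.9 zax [ 2.8e-03  5.0e-04 -1.0e+00] j [-0.319  0.374  0.482  1.729 -0.194  1.083  1.044] w 1.002 F [-0.1 -0.9  0.4] M [-0.1  -0.02 -0.  ]
 to target (tool mm, at z .157): [ 6.5  7.  86. ]
knob [0.53502691 0.01208767 0.131     ]
[ 0.5568167  -0.04776499  0.166     ] [ 0.58744202 -0.0769534   0.166     ] [ 0.57212936 -0.06235919  0.166     ] 0.042306893370116644 136.37615637139237
```

View pics/w2.png

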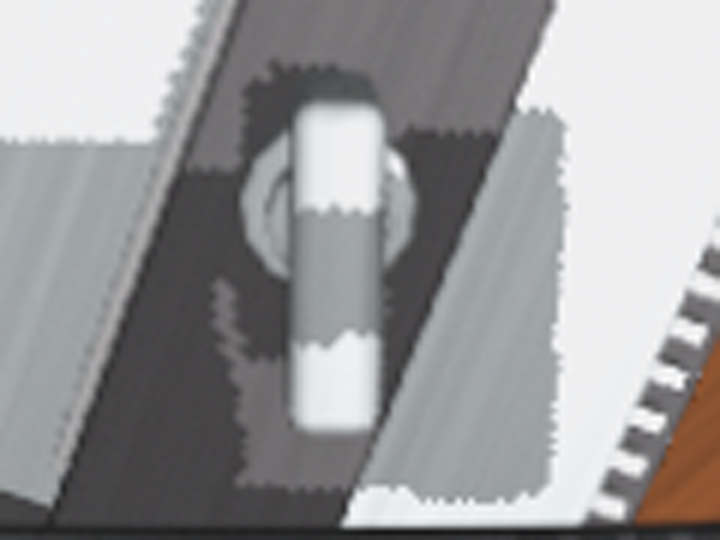

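The wing fills x 290–380, y 103–432 in the zoomed view. It is centred at (0.572,-0.062) at 136.5°, and both cameras agree. I'll centre over it and go down.

```bash
python3 -m inch '[[[0,6.5,7,0,0],[0,0,0,20,0],[0,0,0,20,0],[0,0,0,0,0]]]'; python3 st.py
```

```text
clock: 2.75
position: [0.573, -0.0579, 0.2029]
ee_rot: [1.129, 2.928, 0.007]
force: [0.5, 0.5, -0.0]
width: 1.001
t 2.75 pos [ 0.573  -0.0579  0.2029] yaw_y 47.83 zax [ 0.005   0.0025 -1.    ] j [-0.322  0.41   0.459  1.783 -0.216  0.993  1.056] w 1.001 F [ 0.5  0.5 -0. ] M [-0.07  0.09 -0.01]
 to target (tool mm, at z .157): [-2.3 -3.6 45.9]
```

```bash
python3 -m inch '[[[0,-2,-3,15,1.2],[0,0,0,15,0],[0,0,0,13,0],[0,0,0,0,0]]]'; python3 st.py
```

```text
clock: 3.15
position: [0.5741, -0.0587, 0.1613]
ee_rot: [1.147, 2.919, 0.01]
force: [0.6, 0.3, 0.0]
width: 0.999
t 3.15 pos [ 0.5741 -0.0587  0.1613] yaw_y 47.1 zax [ 0.0076  0.0042 -1.    ] j [-0.304  0.457  0.442  1.828 -0.249  0.903  1.074] w 0.999 F [0.6 0.3 0. ] M [-0.05  0.    0.04]
 to target (tool mm, at z .157): [-1.1 -3.5  4.3]
```

```bash
python3 -m inch '[[[0,-1,-3,4,0.5],[0,0,0,0,0]]]'; python3 st.py
```

```text
clock: 3.35
position: [0.5733, -0.0615, 0.1582]
ee_rot: [1.158, 2.913, 0.011]
force: [0.6, -0.3, 0.1]
width: 1.0
t 3.35 pos [ 0.5733 -0.0615  0.1582] yaw_y 46.64 zax [ 0.0088  0.0044 -1.    ] j [-0.3    0.46   0.443  1.833 -0.253  0.895  1.075] w 1.0 F [ 0.6 -0.3  0.1] M [-0.05 -0.02  0.02]
 to target (tool mm, at z .157): [ 0.2 -1.   1.1]
```

```bash
python3 -m inch '[[[0.8,0,0,0,0],[1,0,0,0,0],[1,0,0,0,0],[1,0,0,0,0],[1,0,0,0,0],[1,0,0,0,0]]]' 30; python3 st.py
```

```text
clock: 3.95
position: [0.5744, -0.0616, 0.1601]
ee_rot: [1.157, 2.911, 0.014]
force: [-0.5, 0.8, 0.1]
width: 0.529
t 3.95 pos [ 0.5744 -0.0616  0.1601] yaw_y 46.65 zax [ 0.0118  0.0046 -0.9999] j [-0.3    0.458  0.444  1.831 -0.253  0.896  1.075] w 0.529 F [-0.5  0.8  0.1] M [-0.04  0.02  0.  ]
 to target (tool mm, at z .157): [ 1.1 -1.6  3.1]
```

```bash
python3 -m inch '[[[1,-0.5,-1,2,0],[1,0,0,0,0],[1,0,0,0,0],[1,0,0,0,0],[1,0,0,0,0],[1,0,0,0,0]]]' 30; python3 st.py
```

```text
clock: 4.55
position: [0.574, -0.0628, 0.1578]
ee_rot: [1.157, 2.911, 0.013]
force: [-0.5, 0.6, 0.5]
width: 0.13
t 4.55 pos [ 0.574  -0.0628  0.1578] yaw_y 46.66 zax [ 0.0114  0.0045 -0.9999] j [-0.297  0.46   0.442  1.834 -0.254  0.891  1.078] w 0.13 F [-0.5  0.6  0.5] M [-0.23  0.17 -0.03]
 to target (tool mm, at z .157): [ 1.6 -0.4  0.8]
```

```bash
python3 -m inch '[[[1,0,0,0,0],[1,0,0,0,5],[1,0,0,0,5],[1,0,0,0,5],[1,0,0,0,5]]]' 40; python3 st.py
```

```text
clock: 5.05
position: [0.5735, -0.0631, 0.1578]
ee_rot: [1.66, 2.66, 0.014]
force: [0.0, -0.1, 1.0]
width: 0.127
t 5.05 pos [ 0.5735 -0.0631  0.1578] yaw_y 26.07 zax [ 0.0105  0.0042 -0.9999] j [-0.363  0.474  0.539  1.839 -0.311  0.901  0.776] w 0.127 F [ 0.  -0.1  1. ] M [-0.32  0.3   0.09]
 to target (tool mm, at z .157): [ 1.5 -0.5  0.7]
```

```bash
python3 -m inch '[[[1,0,0,0,7],[1,0,0,0,7],[1,0,0,0,7],[1,0,0,0,7],[1,0,0,0,7],[1,0,0,0,7]]]' ; python3 st.py; python3 -m inch '[[[1,0,0,0,7],[1,0,0,0,7],[1,0,0,0,7],[1,0,0,0,7],[1,0,0,0,7],[1,0,0,0,0]]]' ; python3 st.py
```

```text
clock: 5.65
position: [0.5724, -0.0633, 0.1578]
ee_rot: [2.533, 1.856, 0.014]
force: [-1.5, 0.6, 0.6]
width: 0.124
t 5.65 pos [ 0.5724 -0.0633  0.1578] yaw_y -17.54 zax [ 0.0084  0.0038 -1.    ] j [-0.497  0.52   0.748  1.851 -0.441  0.934  0.146] w 0.124 F [-1.5  0.6  0.6] M [-0.41  0.45  0.07]
 to target (tool mm, at z .157): [ 1.2 -0.3  0.8]
clock: 6.25
position: [0.5716, -0.0627, 0.1577]
ee_rot: [-2.987, -0.971, -0.011]
force: [-0.2, -0.1, 1.7]
width: 0.132
t 6.25 pos [ 0.5716 -0.0627  0.1577] yaw_y -53.99 zax [ 0.0063  0.0033 -1.    ] j [-0.601  0.58   0.927  1.858 -0.562  0.982 -0.37 ] w 0.132 F [-0.2 -0.1  1.7] M [-0.37  0.44 -0.11]
 to target (tool mm, at z .157): [ 1.1 -0.   0.8]
```

Turned about 100° without slip, so q is roughly 2.46. Joint 3 is heading towards its limit, so I'll open, turn back 180° and regrasp.

```bash
python3 -m inch '[[[0,0,0,0,0],[0,0,0,0,0],[0,0,0,0,0],[0,0,0,0,0],[0,0,0,0,0],[0,0,0,0,0],[0,0,0,0,0],[0,0,0,0,0],[0,0,0,0,0],[0,0,0,0,0],[0,0,0,0,0]]]' ; python3 st.py
```

```text
clock: 7.35
position: [0.5718, -0.0626, 0.1578]
ee_rot: [-2.981, -0.987, -0.013]
force: [0.2, 0.5, 0.5]
width: 0.991
t 7.35 pos [ 0.5718 -0.0626  0.1578] yaw_y -53.37 zax [ 0.007   0.0042 -1.    ] j [-0.599  0.578  0.923  1.858 -0.56   0.98  -0.361] w 0.991 F [0.2 0.5 0.5] M [-0.06  0.09  0.06]
 to target (tool mm, at z .157): [ 0.9 -0.   0.8]
```

```bash
python3 -m inch '[[[0,0,0,-4,-8],[0,0,0,0,-8],[0,0,0,0,-8],[0,0,0,0,-8],[0,0,0,0,-8],[0,0,0,0,-8],[0,0,0,0,-8],[0,0,0,0,-8],[0,0,0,0,-8],[0,0,0,0,-8]]]' ; python3 st.py;  python3 -m inch '[[[0,0,0,0,-8],[0,0,0,0,-8],[0,0,0,0,-8],[0,0,0,0,-8],[0,0,0,0,-8],[0,0,0,0,-8],[0,0,0,0,-8],[0,0,0,0,-8],[0,0,0,0,-8],[0,0,0,0,-8],[0,0,0,0,-8],[0,0,0,0,0]]]' ; python3 st.py
```

```text
clock: 8.35
position: [0.5716, -0.0626, 0.1618]
ee_rot: [1.575, 2.713, 0.009]
force: [-0.4, -0.4, 0.0]
width: 1.001
t 8.35 pos [ 0.5716 -0.0626  0.1618] yaw_y 29.73 zax [ 0.0068  0.0024 -1.    ] j [-0.356  0.466  0.524  1.836 -0.293  0.91   0.822] w 1.001 F [-0.4 -0.4  0. ] M [-0.1   0.08 -0.02]
 to target (tool mm, at z .157): [0.1 1.1 4.8]
clock: 9.55
position: [0.5711, -0.0646, 0.1617]
ee_rot: [-0.85, 3.018, -0.001]
force: [-0.2, -0.4, -0.1]
width: 0.999
t 9.55 pos [ 0.5711 -0.0646  0.1617] yaw_y 121.47 zax [ 6.4e-03  9.0e-04 -1.0e+00] j [-0.061  0.433  0.111  1.812 -0.061  0.894  2.198] w 0.999 F [-0.2 -0.4 -0.1] M [0.06 0.12 0.03]
 to target (tool mm, at z .157): [-2.6  1.5  4.7]
```

```bash
python3 -m inch '[[[0,-2.5,1.5,0,-4.5],[0,0,0,0,0]]]'
python3 - <<'E'
from st import st
from h import *
from cell import eyes
s=st()
d=eyes.get_image("wrist"); f=d["frame"]; cv2.imwrite("pics/w3.png",f)
E
```

```text
clock: 9.75
position: [0.5723, -0.0625, 0.1616]
ee_rot: [-0.958, 2.985, -0.002]
force: [-0.5, 0.2, -0.2]
width: 1.003
t 9.75 pos [ 0.5723 -0.0625  0.1616] yaw_y 125.58 zax [ 0.0063  0.001  -1.    ] j [-0.051  0.434  0.093  1.808 -0.052  0.895  2.257] w 1.003 F [-0.5  0.2 -0.2] M [ 0.04  0.07 -0.01]
 to target (tool mm, at z .157): [-0.4  0.3  4.6]
```

View pics/w3.png

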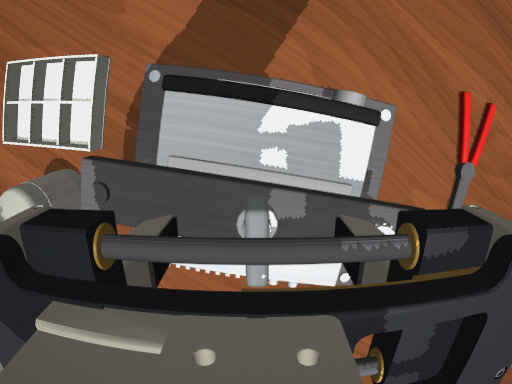

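The wing, at x≈257 and y 197–285, runs vertically in the image and sits midway between the fingers at (150,240) and (362,240). The yaw matches, so I'll lower 4 mm and grip.

```bash
python3 -m inch '[[[1,0,0,4,0],[1,0,0,0,0],[1,0,0,0,0],[1,0,0,0,0],[1,0,0,0,0],[1,0,0,0,0],[1,0,0,0,0],[1,0,0,0,0],[1,0,0,0,0],[1,0,0,0,0],[1,0,0,0,0],[1,0,0,0,0]]]' 40; python3 st.py; python3 -m inch '[[[1,0,0,0,0],[1,0,0,0,5],[1,0,0,0,7],[1,0,0,0,7]]]' 50; python3 st.py
```

```text
clock: 11.0
position: [0.5716, -0.0625, 0.1571]
ee_rot: [-0.939, 2.993, -0.001]
force: [-0.0, 0.1, -1.1]
width: 0.132
t 11.0 pos [ 0.5716 -0.0625  0.1571] yaw_y 124.83 zax [ 0.005  0.001 -1.   ] j [-0.053  0.439  0.096  1.814 -0.054  0.886  2.247] w 0.132 F [-0.   0.1 -1.1] M [ 0.   -0.01 -0.05]
 to target (tool mm, at z .157): [-1.  -0.1  0.1]
clock: 11.4
position: [0.5715, -0.0621, 0.1571]
ee_rot: [-0.419, 3.109, 0.002]
force: [-2.0, 2.4, 0.1]
width: 0.126
t 11.4 pos [ 0.5715 -0.0621  0.1571] yaw_y 105.36 zax [ 0.0047  0.002  -1.    ] j [-0.114  0.44   0.18   1.819 -0.102  0.886  1.952] w 0.126 F [-2.   2.4  0.1] M [0.19 0.19 0.09]
 to target (tool mm, at z .157): [-1.  -0.2  0.1]
```

```bash
python3 -m inch '[[[1,0,0,0,7],[1,0,0,0,7],[1,0,0,0,7],[1,0,0,0,7],[1,0,0,0,7],[1,0,0,0,7],[1,0,0,0,7],[1,0,0,0,7],[1,0,0,0,7]]]'; python3 st.py; python3 -m inch '[[[1,0,0,0,4],[1,0,0,0,4]]]' ; python3 st.py
```

```text
clock: 12.3
position: [0.5719, -0.0605, 0.1571]
ee_rot: [1.328, 2.843, 0.007]
force: [0.6, 0.4, -1.3]
width: 0.128
t 12.3 pos [ 0.5719 -0.0605  0.1571] yaw_y 39.94 zax [ 0.0054  0.0021 -1.    ] j [-0.325  0.465  0.475  1.837 -0.269  0.898  0.972] w 0.128 F [ 0.6  0.4 -1.3] M [-0.15  0.04  0.05]
 to target (tool mm, at z .157): [-1.5 -0.5  0.1]
clock: 12.5
position: [0.5721, -0.0604, 0.1571]
ee_rot: [1.532, 2.738, 0.006]
force: [-0.7, 0.1, 0.6]
width: 0.125
t 12.5 pos [ 0.5721 -0.0604  0.1571] yaw_y 31.53 zax [ 0.0055  0.0015 -1.    ] j [-0.353  0.471  0.515  1.839 -0.292  0.901  0.848] w 0.125 F [-0.7  0.1  0.6] M [-0.2   0.14  0.13]
 to target (tool mm, at z .157): [-1.6 -0.5  0.1]
```

```bash
for i in 1; do python3 -m inch '[[[1,0,0,0,3],[1,0,0,0,3]]]' ; python3 st.py;  python3 -m inch '[[[1,0,0,0,4],[1,0,0,0,4]]]' ; python3 st.py; done
```

```text
clock: 12.7
position: [0.5723, -0.0603, 0.1571]
ee_rot: [1.679, 2.65, 0.006]
force: [0.7, 1.1, 0.4]
width: 0.126
t 12.7 pos [ 0.5723 -0.0603  0.1571] yaw_y 25.3 zax [ 0.0056  0.001  -1.    ] j [-0.373  0.476  0.545  1.84  -0.309  0.904  0.756] w 0.126 F [0.7 1.1 0.4] M [-0.14  0.24  0.45]
 to target (tool mm, at z .157): [-1.6 -0.5  0.1]
clock: 12.9
position: [0.5724, -0.0604, 0.1572]
ee_rot: [1.86, 2.526, 0.004]
force: [0.3, -1.9, 0.8]
width: 0.147
t 12.9 pos [ 0.5724 -0.0604  0.1572] yaw_y 17.27 zax [ 5.5e-03 -6.0e-04 -1.0e+00] j [-0.4    0.483  0.583  1.842 -0.331  0.908  0.637] w 0.147 F [ 0.3 -1.9  0.8] M [-0.52  0.13  1.56]
 to target (tool mm, at z .157): [-1.5 -0.3  0.2]
```

Mz has risen to 1.56 N m, and the jaws are being prised open (0.147), so the screw is against its stop. I'll hold there briefly.

```bash
python3 -m inch '[[[1,0,0,0,1],[1,0,0,0,0],[1,0,0,0,0],[1,0,0,0,0],[1,0,0,0,0]]]'
python3 - <<'E'
from st import st
from h import *
from cell import eyes
s=st()
d=eyes.get_image("wrist"); f=d["frame"]; cv2.imwrite("pics/w4.png",f)
d=eyes.get_image("top"); f=d["frame"]; cv2.imwrite("pics/t4.png",f[100:270,200:440].repeat(3,0).repeat(3,1))
E
```

```text
clock: 13.4
position: [0.5722, -0.0601, 0.1572]
ee_rot: [1.871, 2.517, 0.002]
force: [-0.7, -0.1, 0.9]
width: 0.149
t 13.4 pos [ 0.5722 -0.0601  0.1572] yaw_y 16.76 zax [ 0.0046 -0.0021 -1.    ] j [-0.403  0.484  0.587  1.842 -0.331  0.909  0.628] w 0.149 F [-0.7 -0.1  0.9] M [-0.16  0.31  1.25]
 to target (tool mm, at z .157): [-1.9 -0.3  0.2]
```

View pics/w4.png

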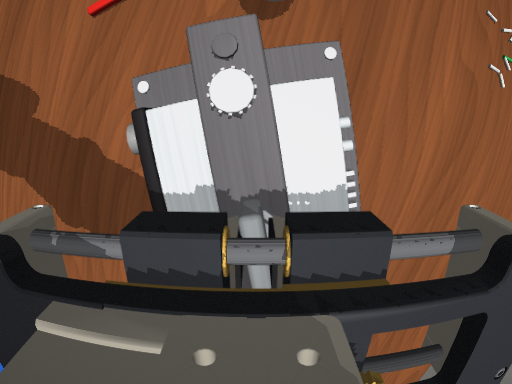

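View pics/t4.png

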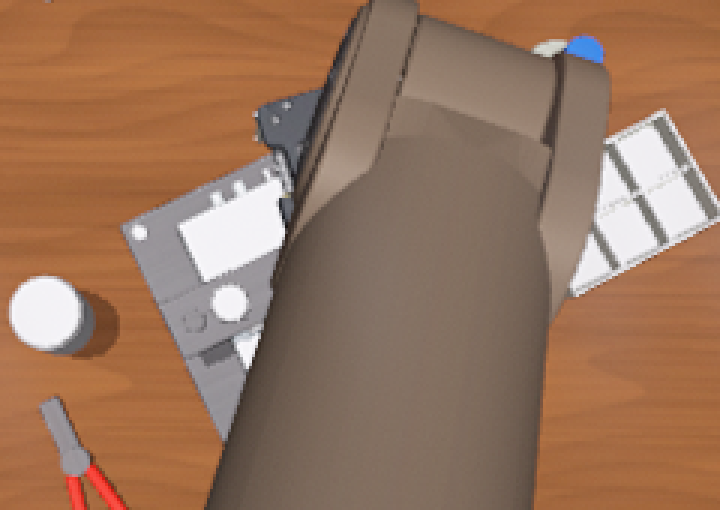

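The screw is seated. The wing, from (245,215) to (265,285), runs parallel to the bridge, and the jaws are twisted about 10° past it. The bystanders look unmoved. Now I'll back off to jaw yaw ≈116.5°.

```bash
python3 -m inch '[[[1,0,0,0,-5],[1,0,0,0,-5],[1,0,0,0,0],[1,0,0,0,0]]]' 50; python3 st.py; python3 -m inch '[[[1,0,0,0,-6],[1,0,0,0,-6],[1,0,0,0,-6],[1,0,0,0,-6],[1,0,0,0,-6],[1,0,0,0,-6],[1,0,0,0,-6],[1,0,0,0,-6],[1,0,0,0,-6],[1,0,0,0,-6]]]' ; python3 st.py
```

```text
clock: 13.9
position: [0.5723, -0.0604, 0.1571]
ee_rot: [1.648, 2.669, 0.003]
force: [-0.3, 1.4, 0.6]
width: 0.128
t 13.9 pos [ 0.5723 -0.0604  0.1571] yaw_y 26.6 zax [ 5.2e-03 -6.0e-04 -1.0e+00] j [-0.37   0.475  0.539  1.84  -0.304  0.903  0.773] w 0.128 F [-0.3  1.4  0.6] M [0.01 0.15 0.05]
 to target (tool mm, at z .157): [-1.5 -0.5  0.1]
clock: 14.9
position: [0.5715, -0.0616, 0.1571]
ee_rot: [0.089, 3.136, 0.003]
force: [-0.8, 0.1, 1.0]
width: 0.124
t 14.9 pos [ 0.5715 -0.0616  0.1571] yaw_y 86.73 zax [ 0.0043  0.0016 -1.    ] j [-0.173  0.444  0.261  1.824 -0.146  0.887  1.669] w 0.124 F [-0.8  0.1  1. ] M [ 0.03  0.08 -0.06]
 to target (tool mm, at z .157): [-1.  -0.4  0.1]
```

Width is back at 0.128 with the jaws at 26.6°, so the wing is flush again and its seated angle is as predicted. 30° left to go.

```bash
python3 -m inch '[[[1,0,0,0,-6],[1,0,0,0,-6],[1,0,0,0,-6],[1,0,0,0,-6],[1,0,0,0,-4],[1,0,0,0,0]]]' ; python3 st.py
```

```text
clock: 15.5
position: [0.5716, -0.0623, 0.1571]
ee_rot: [-0.673, 3.063, 0.004]
force: [-1.2, 2.2, 0.6]
width: 0.13
t 15.5 pos [ 0.5716 -0.0623  0.1571] yaw_y 114.78 zax [ 0.0046  0.0037 -1.    ] j [-0.08   0.44   0.135  1.816 -0.079  0.887  2.095] w 0.13 F [-1.2  2.2  0.6] M [0.24 0.14 0.08]
 to target (tool mm, at z .157): [-0.9 -0.1  0.1]
```

```bash
python3 -m inch '[[[1,0,0,0,-1.8],[1,0,0,0,0],[1,0,0,0,0],[1,0,0,0,0],[1,0,0,0,0]]]' ;  python3 - <<'E'
from st import st
from h import *
from cell import eyes
s=st()
d=eyes.get_image("wrist"); f=d["frame"]; cv2.imwrite("pics/w5.png",f)
d=eyes.get_image("scene"); f=d["frame"]; cv2.imwrite("pics/s5.png",f)
d=eyes.get_image("top"); f=d["frame"]; cv2.imwrite("pics/t5.png",f)
st()
E
```

```text
clock: 16.0
position: [0.5717, -0.0623, 0.1571]
ee_rot: [-0.71, 3.055, 0.004]
force: [-0.5, 1.1, 0.6]
width: 0.124
t 16.0 pos [ 0.5717 -0.0623  0.1571] yaw_y 116.17 zax [ 0.0045  0.0038 -1.    ] j [-0.076  0.44   0.129  1.815 -0.076  0.887  2.116] w 0.124 F [-0.5  1.1  0.6] M [0.09 0.16 0.05]
 to target (tool mm, at z .157): [-0.9 -0.1  0.1]
t 16.15 pos [ 0.5717 -0.0623  0.1571] yaw_y 116.19 zax [ 0.0045  0.0038 -1.    ] j [-0.076  0.44   0.129  1.815 -0.076  0.887  2.117] w 0.129 F [-1.  -0.2  0.2] M [0.12 0.23 0.08]
 to target (tool mm, at z .157): [-0.9 -0.1  0.1]
```

View pics/w5.png

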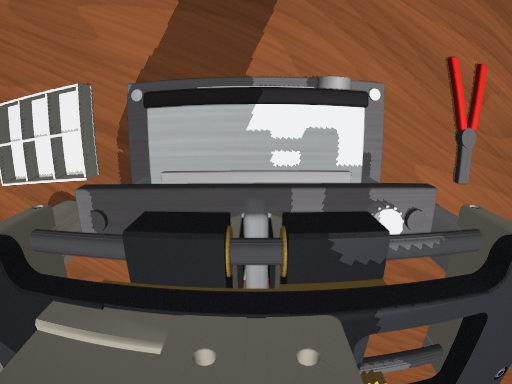

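View pics/s5.png

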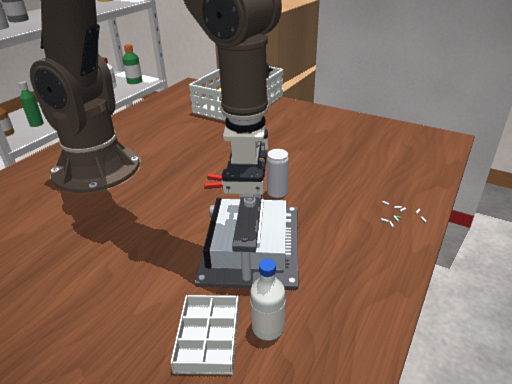

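View pics/t5.png

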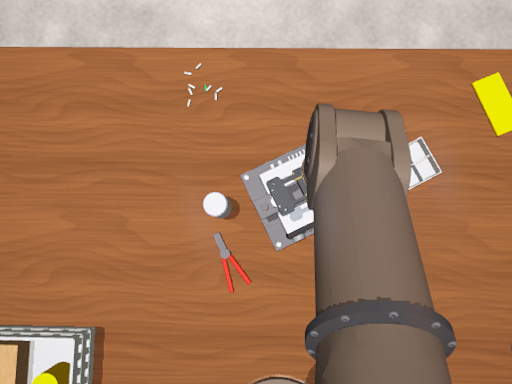

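The wrist view shows the wing (x≈257) flush between the pads and square across the horizontal bridge, with the knob untouched at (388,222). In the scene and top views, the can (215,204), crimper (225,254), cleaner and tray are at their starting pixels. The pose is steady, so I'm handing in.

```bash
python3 -c "
from cell import workorder
print(workorder.sign_off())"
```

```text
the job is handed in; nothing more can be done
None
```

I turned the clamp screw in until it seated, backed it off a quarter turn, and handed in the job at about 16 s with the gripper still holding the wing. `sign_off()` gives no verdict, so the checks below are my own.

- **Seating:** It took two grasps, about 100° each, from an estimated start of 0.71 rad. At the stop the wrist torque rose to about 1.5 N m, the jaws twisted about 10° past the wing, and the wing lay parallel to the bridge in the wrist picture. I held it there for about 0.5 s.
- **Final setting:** The jaws stand at 116.2°, against 116.5° for an exact quarter turn back, which puts the joint at about 2.63 rad. The wing is flush in the pads and square across the bridge.
- **Grip:** The grip is commanded at 50 N with a 12 mm opening, and the grasp point is within 1 mm of the estimated grip point. The pose did not change over the last readings. I could not measure finger contact force directly.
- **Surroundings:** In the pictures, the guide lock knob looks untouched, and the can, crimper, cleaner and tray are where they started. The knob's angle was judged only by eye, and the arm partly hides the tray and fully hides the cleaner in the last top view. For those two I relied on the scene view.

No check failed or disagreed.

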